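# Mist the coffee beans, then hold the grinder's sprung shutter open at its mark

## Task

I am about to grind a dose of coffee: first press the mister's cap right down so that it puffs onto the beans (that stops static), let it spring back up, and only then draw the hopper shutter out by its upright knob until the pointer at the knob's foot is level with the bar on the rider set on the rail beside it, without pulling it past. The shutter is sprung, so keep hold of the knob and finish while still holding it there; leave the rider, the steel cup under the chute and everything else where they are.

Things in the scene. Friction and masses are not known exactly. Their poses are not given: they have to be found in the camera images.
- grinder: fixed grey electric coffee grinder, base 225 x 125 mm, body 150 mm high; on it an open milky plastic hopper of beans (axis x = 0.015, rim 108 mm wide, 233 mm high). Origin on the worktop; own -x is its front (towards the robot), +y its left side as the robot sees it, z up. Front of base x = -0.130, of head -0.069, of hopper rim -0.039, of shutter guide -0.158. Place and yaw vary
- mister_cap (a joint): travel of the mister's cap in m: 0 up, 0.008 fully down; springs back by itself; 1.8 N starts it, 5.4 N holds it fully down. Counts as pressed from 0.006 and as up again below 0.0015
- cap_top (a point): centre of the flat top of the mister's cap: black, round, 27 mm wide, 20 mm high, with a short side nozzle that points at the hopper, on an amber bottle 42 mm thick bracketed (fixed) at the grinder's right front (grinder frame x = -0.110, y = -0.116). The top is 241 mm above the worktop when up; it moves straight down
- shutter: sprung hopper shutter: flat steel tongue with an upright black knob; origin at the middle of the knob's grip, 182 mm up, grinder frame x = -0.105 when shut, y = 0. Slides along -x, stop at 50 mm; spring 3.6 N when shut plus 180 N/m. Round grip 23 mm thick, 14 mm up and down from the origin; free beside; guide and rider end 24 mm below. Pointer at the knob's foot, same x
- mark (a point): middle of the steel bar (3 mm wide) on the rider, a black 12 x 19 mm slide on the graduated rail left (+y) of the tongue; axes as the grinder's. It stands 18 to 36 mm in front of the shut knob (varies), rubs with 6 N and must stay. 26 mm lower than the knob's origin. The shutter is at the mark when knob and mark have the same x in the grinder's frame
- chute (a point): mouth of the grinder's chute, 83 mm above the worktop, under the head, straight above the middle of the cup
- cup: loose steel cup, 60 mm wide, 58 mm high, origin at the centre of its underside, on the grinder's tray under the chute
- green_mug: loose green and cream mug, 99 mm high, on the yellow board; origin at its underside
- lemon: loose lemon on the yellow board; origin at its underside
- spoon: loose teaspoon, 137 mm, on the yellow board
- glass: loose tumbler, 148 mm high, 74 mm wide, at the right end of the worktop; origin at its underside
- hopper_lid: the hopper's loose black round lid, 110 mm wide, 29 mm high with its knob, on the yellow board

How it is judged:
By the outcome, as a careful person would: the job done as asked, in the order asked, and still so for the second after the job is handed in, while the arm keeps its last pose, push and grip.
It also fails if it takes over 43 s, if anything falls off the work surface, if the arm or the gripper's body presses on something with over 40 N, if the wrist force passes 120 N, or if a joint passes its speed limit or range.

## Robot

A 6-joint arm with a two-finger parallel gripper is mounted at the origin on a cart in front of the work surface, level with it; the furniture and walls round the work are solid. World frame = base frame: x ahead of the robot, y to its left, z up, the work surface at z = 0. Lengths are in m, angles in degrees, forces in N, time in s.
With the tool pointing down it reaches from about 0.375 to 0.825 m from the base axis. Payload 5.5 kg.
Tool frame: the origin (TCP) lies midway between the tips of the shut fingers; the grasp point (between the pads) lies tcp_to_grasp behind it (tcp_to_grasp is the distance from the TCP to the grasp point, in m); z points along the fingers, y is the line along which they close (so a half turn about z gives the same grasp; the last joint's range is limited). The gripper opens to 85 mm and grips with 20 to 120 N. Pads are 22 mm wide; open, the fingers measure 114 mm over their backs; the gripper's body (76 mm by 85 mm) begins 54 mm behind the grasp point. The pads swing forward as they close: fully open they stand 13 mm farther back than shut.
Start: joints at [-76.203, 17.962, -2.699, 69.339, 0, 90], TCP at [0.143, -0.583, 0.231] pointing down, gripper open.
Joint ranges: [-152.73, 152.73], [-39.44, 99.34], [-58.76, 71.6], [-118.89, 123.64], [-81.53, 83.1], [-180, 180]. Speed limits (degrees/s): [136.94, 136.94, 172.46, 180, 180, 180].

## Interface

Orientations are given as a 3x3 rotation matrix whose columns are the frame's x, y, z axes.
In Python, from cell import get_state, read_camera, close_job, tcp_to_grasp gives the robot as it stands. The module is installed in compiled form; this text tells all that it offers.
- The arm moves only by the tool apply_moves, never from a script. Its argument "motion" is a list that holds one entry, the list of rows, each a list of 4 numbers: the shift along the tool's x, y, z in cm, then the turn about the tool's z in degrees. A call has 1 to 10 rows; each row is the pose to reach, as a shift and turn from the pose commanded when the call began, along the tool's axes at that moment; what a row does not reach only later rows make up. A row lasts 1/12 s, in which the tool goes at most 41.7 mm and 7.16 degrees, less where a joint would pass 70% of its speed; a pose out of reach is approached as far as the arm can. A call with a gripper value outside its range is refused whole. "grip" is the opening, from 0 (shut) to 1 (fully open), set as the call begins (left out, the last holds). The fingers move at their own pace and stop on an object; "newtons" is the grip in N (left out, the last holds). Time passes only in rows, so rows that repeat a pose let the fingers close. It gives the time, the measured TCP pose, the force, the opening and the grip force at its end, in the units of the state.
- get_state(): the state, without advancing time (a new reading comes with each control period).
- read_camera(name): name is "scene" or "top"; returns a dict with "img" (400x640x3 uint8, red, green, blue), "fx", "fy", "cx", "cy" (pixels), "k1" (the pictures are not rectified: a ray, as slopes to the right and down, at radius r is drawn at 1 + k1 r^2 times it, then the intrinsics apply), "cam_to_world" (4x4, takes a point from camera to world coordinates). Camera axes: x right, y down, z forward; pixel columns grow to the right and rows downward; lengths in m; the calibration is good to about 2 mm. A picture is of the moment at which its call begins. There is no depth.
- close_job(): hands the job in; it is judged then, once.
The state is a dict: "time_s": time; "joint_pos": joint angles; "qvel": joint speeds; "joint_torque": joint torques, N m; "tool_pos": TCP position; "tool_rot": TCP orientation; "force": force on the tool from outside, world axes, zero at the start; "wrist_torque": the same for the moment, N m; "grip_width": finger opening in m; "finger_force": force on a finger pad.
Only numpy, scipy, OpenCV 4.12 (cv2) and the standard library are available. Lean on these libraries where they do the work, as an engineer would, in place of code of your own. Each camera call takes 0.05 s, during which the arm holds its last target. There are 200 camera calls.

## Working session

There is one attempt and no reset: what is moved stays moved. The work goes in short steps, Python scripts to look and compute and a tool call to move; the robot and the scene stay as the last step left them, time stands still between calls to the robot, and variables do not carry over. Pictures are saved under pics/ and viewed, at most 10 in all, crops included, and the job is handed in when it is done.

Besides the shell and the picture viewer there is one more tool, called after "Call:" as name(argument=value, ...), one argument or row to a line, values as JSON. apply_moves: Moves the arm, as the interface text tells. Its arguments: {"type":"object","properties":{"motion":{"type":"array"},"grip":{"type":"number"},"newtons":{"type":"number"}},"required":["motion"]}

```bash
mkdir -p pics; cat > h.py <<'E'
import numpy as np, cv2
from cell import *
def snap(name,fn,crop=None,scale=1):
    d=read_camera(name); im=d["img"][:,:,::-1]
    np.save(f'pics/{fn}.npy',im)
    if crop: x0,y0,x1,y1=crop; im=im[y0:y1,x0:x1]
    cv2.imwrite(f'pics/{fn}.png',cv2.resize(im,None,fx=scale,fy=scale,interpolation=cv2.INTER_CUBIC)); return d
def proj(d,P):
    M=np.linalg.inv(d["cam_to_world"]); P=np.atleast_2d(P); c=P@M[:3,:3].T+M[:3,3]
    s=c[:,:2]/c[:,2:]; r2=(s**2).sum(1,keepdims=True); s=s*(1+d["k1"]*r2)
    return s*[d["fx"],d["fy"]]+[d["cx"],d["cy"]]
def atz(d,uv,z):
    q=(np.array(uv,float)-[d["cx"],d["cy"]])/[d["fx"],d["fy"]]; s=q.copy()
    for _ in range(20): s=q/(1+d["k1"]*(s@s))
    r=d["cam_to_world"][:3,:3]@[*s,1]; o=d["cam_to_world"][:3,3]
    return o+r*(z-o[2])/r[2]
E
python3 - <<'E'
from h import *
np.set_printoptions(precision=4,suppress=True)
for n in("scene","top"):
    d=snap(n,n+"0"); print(n,d["fx"],d["cx"],d["cy"],d["k1"],d["cam_to_world"])
print(get_state(),tcp_to_grasp)
E
```

```text
scene 454.75471461652694 317.4260253926552 201.84828795811424 0.04460688988583131 [[-0.6749 -0.3521  0.6485 -0.2541]
 [-0.7377  0.3023 -0.6037  0.7605]
 [ 0.0166 -0.8858 -0.4638  0.7304]
 [ 0.      0.      0.      1.    ]]
top 430.0424560254994 323.6079311281106 198.03765609212303 -0.09316203744837237 [[ 0.0368 -0.9773  0.2084  0.2757]
 [-0.9993 -0.0354  0.0108  0.0008]
 [-0.0032 -0.2087 -0.978   1.3922]
 [ 0.      0.      0.      1.    ]]
{'time_s': 0.1, 'joint_pos': array([-76.2033,  18.0029,  -2.7477,  69.34  ,  -0.0007,  89.9988]), 'qvel': array([ 0.0116, -0.0861,  0.1885, -0.0567, -0.0135, -0.0707]), 'joint_torque': array([ -0.0005, -54.0766,  34.0541,   0.0112,  -0.    ,  -0.    ]), 'tool_pos': array([ 0.143 , -0.5822,  0.2305]), 'tool_rot': array([[ 0.9711,  0.2385, -0.0004],
       [ 0.2385, -0.9711,  0.0015],
       [-0.    , -0.0016, -1.    ]]), 'force': array([-0.8609,  0.2368, -0.5157]), 'wrist_torque': array([-0.0144, -0.0018, -0.0065]), 'finger_force': 0.0, 'grip_width': 0.08532517783661332} 0.0187
```

View pics/scene0.png

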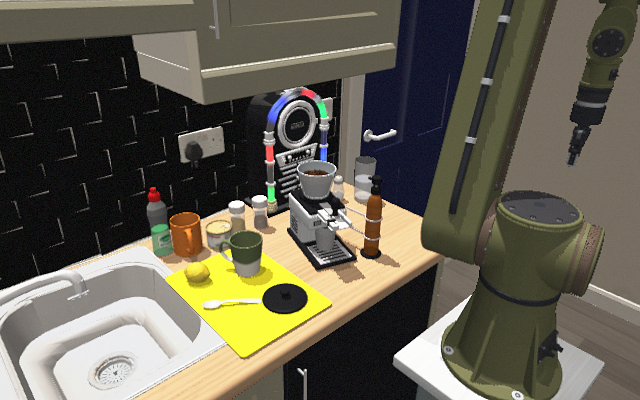

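View pics/top0.png

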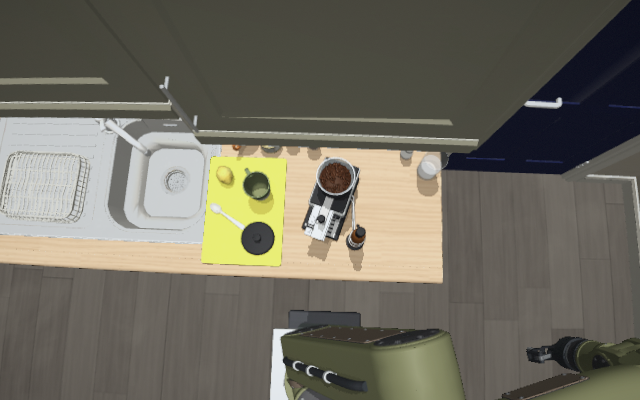

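The scene view shows the grinder around (320,225), the mister at (374,220) and the hopper at (316,178). In the top view the hopper is at (335,177), the knob near (321,218) and the cap near (360,231). I'll zoom in next.

```bash
python3 - <<'E'
from h import *
a=np.load('pics/scene0.npy')[150:275,270:400]; b=np.load('pics/top0.npy')[150:260,290:380]
cv2.imwrite('pics/s1.png',cv2.resize(a,None,fx=4.6,fy=4.6,interpolation=cv2.INTER_CUBIC))
cv2.imwrite('pics/t1.png',cv2.resize(b,None,fx=5.4,fy=5.4,interpolation=cv2.INTER_CUBIC))
E
```

```text
(no output)
```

View pics/s1.png

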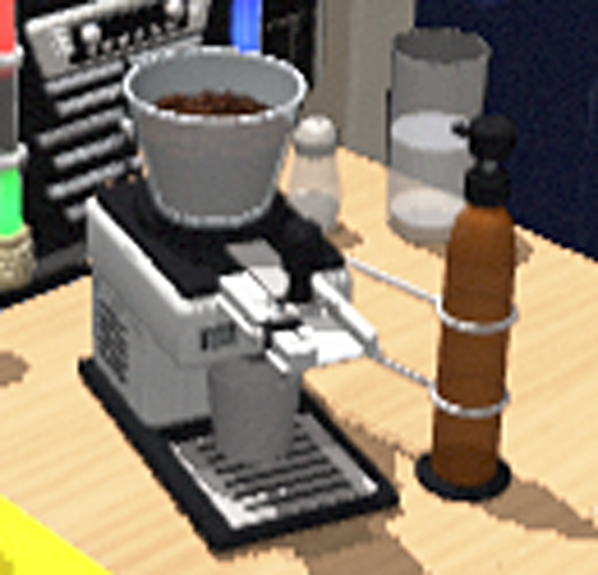

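View pics/t1.png

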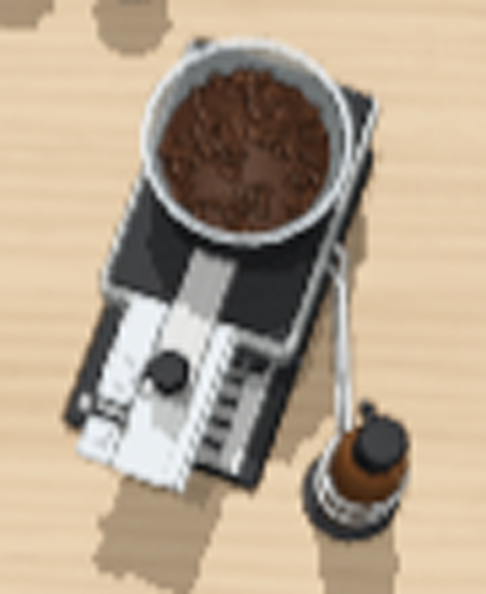

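The crops show the knob top, cap, hopper rim and, left of the tongue, the rider (a light bar between two dark parts, top crop about (108,408)). I'll fit the grinder's pose to these points.

```bash
cat > fit.py <<'E'
from h import *
from scipy.optimize import least_squares
np.set_printoptions(precision=4,suppress=True)
T=read_camera("top");S=read_camera("scene")
t=lambda x,y:(np.array([x,y])+.5)/5.4-.5+[290,150]
s=lambda x,y:(np.array([x,y])+.5)/4.6-.5+[270,150]
obs=[(T,t(249,143),(.015,0,.233)),(T,t(168,370),(-.105,0,.197)),(T,t(383,443),(-.110,-.116,.241)),
(S,s(216,88),(.015,0,.233)),(S,s(301,236),(-.105,0,.197)),(S,s(492,129),(-.110,-.116,.241)),
(S,s(220,551),(-.130,.0625,0)),(S,s(399,503),(-.130,-.0625,0))]
def w(p,P):
    c,q=np.cos(p[2]),np.sin(p[2]); return np.array([p[0]+c*P[0]-q*P[1],p[1]+q*P[0]+c*P[1],P[2]])
f=lambda p:np.concatenate([proj(d,w(p,P))[0]-uv for d,uv,P in obs])
r=least_squares(f,[.6,0,-.2],loss="soft_l1"); p=r.x
if __name__=="__main__":
    print(p,np.degrees(p[2]));print(f(p).reshape(-1,2))
    for P in[(-.105,0,.182),(-.11,-.116,.241)]:print(w(p,P))
    # rider
    for uv in[t(108,408),t(112,397),t(104,420)]:
        X=atz(T,uv,.156)[:2]-p[:2]; c,q=np.cos(p[2]),np.sin(p[2]); print("rider",c*X[0]+q*X[1],-q*X[0]+c*X[1])
E
python3 fit.py; python3 - <<'E'
import cv2,numpy as np
a=np.load('pics/top0.npy')[205:245,295:340]
b=np.load('pics/scene0.npy')[195:240,310:355]
o=np.hstack([cv2.resize(a,(450,400),interpolation=0),cv2.resize(b,(400,400),interpolation=0)])
cv2.imwrite('pics/z.png',cv2.resize(o,(800,376)))
E
```

```text
[ 0.5733 -0.0128 -0.3155] -18.076568315836624
[[-0.1256 -0.3607]
 [ 0.0889 -0.3753]
 [-0.1491 -0.2236]
 [-0.0121 -0.0957]
 [ 0.5285 -2.0461]
 [ 0.3816 -0.8203]
 [-1.259   3.2035]
 [ 0.9796  2.9902]]
[0.4735 0.0198 0.182 ]
[ 0.4327 -0.0889  0.241 ]
rider -0.13040332223716217 0.025689658156229873
rider -0.1240668119335838 0.02576724798200583
rider -0.1372355856227008 0.025421937900169507
```

View pics/z.png

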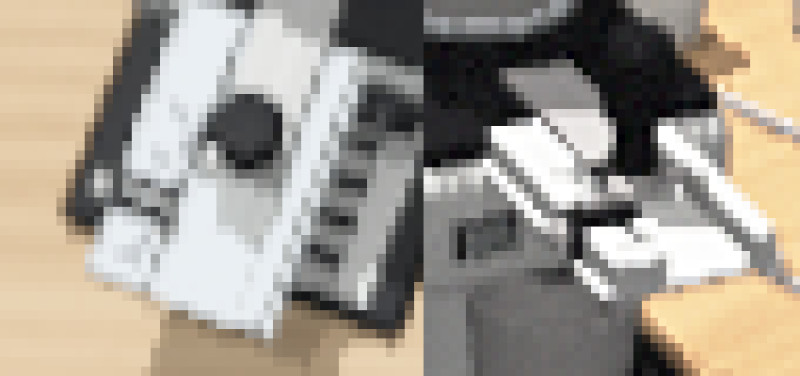

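```bash
cat > rect.py <<'E'
from fit import *
def rect(d,img,p,z,xs,ys):
    X,Y=np.meshgrid(xs,ys,indexing='ij'); c,q=np.cos(p[2]),np.sin(p[2])
    W=np.stack([p[0]+c*X-q*Y,p[1]+q*X+c*Y,0*X+z],-1).reshape(-1,3)
    uv=proj(d,W).reshape(*X.shape,2).astype(np.float32)
    return cv2.remap(img,uv[...,0],uv[...,1],cv2.INTER_LINEAR)
E
python3 - <<'E'
from rect import *
del obs[6:]; del obs[4]
p=least_squares(f,p).x; print(p,np.degrees(p[2]),f(p).reshape(-1,2)); print(w(p,(-.105,0,.182)),w(p,(-.11,-.116,.241)))
for n,d in(("top",T),("scene",S)):
    g=np.mean([cv2.cvtColor(read_camera(n)["img"],7).astype(np.float32) for _ in range(4)],0)
    xs=np.arange(-.15,-.1099,.001)
    for y0,y1 in((.017,.024),(.024,.031),(.031,.036)):
        r=rect(d,g,p,.156,xs,np.arange(y0,y1,.0005)).mean(1); print(n,y0);print(r.astype(int))
    ks=np.arange(-.125,-.085,.0005);ky=np.arange(-.02,.02,.0005)
    r=rect(d,g,p,.196,ks,ky); m=(r<100)
    i,j=np.nonzero(m);print(n,"knob",ks[i].mean(),ky[j].mean(),np.sqrt(m.sum()*.25/np.pi)*2, ks[i].min(),ks[i].max())
E
```

```text
[ 0.5726 -0.0125 -0.3174] -18.183550619414415 [[-0.2007 -0.1387]
 [-0.0618 -0.178 ]
 [-0.3324  0.0577]
 [ 0.096  -0.0058]
 [ 0.4884 -0.6758]]
[0.4729 0.0202 0.182 ] [ 0.4319 -0.0884  0.241 ]
top 0.017
[218 216 217 216 218 219 218 217 219 221 219 210 196 174 143 113  97 110
 136 157 162 155 144 135 143 162 186 204 217 223 224 222 222 225 225 225
 225 223 219 217 218]
top 0.024
[229 228 228 230 233 236 236 236 236 233 228 218 201 179 148 119 102 109
 131 152 161 158 146 136 141 166 192 212 223 231 232 230 227 224 225 228
 231 234 236 237 237]
top 0.031
[205 197 189 181 175 171 168 165 164 163 159 154 150 136 115  99  99 102
 107 111 113 114 115 115 117 126 142 160 172 180 187 187 185 184 183 187
 192 202 208 213 212]
top knob -0.10693864642631246 -0.0012147375079063721 22.433188138482972 -0.1185 -0.09549999999999997
scene 0.017
[216 221 224 222 214 207 198 186 161 121  85  58  37  25  24  29  38  49
  61  75  90 105 118 131 144 156 164 166 165 161 156 152 152 154 157 162
 164 159 152 147 143]
scene 0.024
[244 242 239 238 240 241 229 202 163 123  83  50  29  25  26  28  33  44
  61  81 101 121 138 153 167 183 199 216 228 235 239 243 246 248 244 239
 235 233 233 235 236]
scene 0.031
[251 250 251 250 248 242 234 225 208 170 125  84  50  24  20  27  33  37
  40  44  56  80 108 139 172 202 219 230 238 245 250 253 252 251 250 250
 251 251 250 248 247]
scene knob -0.10539559579700424 0.005720433713391482 37.73327604250783 -0.125 -0.08549999999999996
```

The mark comes out at grinder x ≈ -0.130, so the pull is about 25 mm. First I'll go above the cap with the fingers shut.

Call:
apply_moves(
  motion=[
    [[0,0,-6,0],[0,0,-6,0],[20,-20.6,-6,0],[20,-20.6,-6,0],[20,-20.6,-6,0],[20,-20.6,-6,0],[20,-20.6,-6,0],[20,-20.6,-6,0],[20,-20.6,-6,0],[20,-20.6,-6,0]],
  ],
  grip=0,
)

```text
time_s: 1.53
tool_pos: [0.2904, -0.33, 0.2917]
tool_rot: [[0.97, 0.244, 0.002], [0.244, -0.97, 0.002], [0.002, -0.001, -1.0]]
force: [-0.7, -0.2, 0.5]
grip_width: -0.0001
finger_force: 0.0
```

Call:
apply_moves(
  motion=[
    [[19.9,-20.6,0,0],[19.9,-20.6,0,0],[19.9,-20.6,0,0],[19.9,-20.6,0,0],[19.9,-20.6,0,7],[19.9,-20.6,0,14],[19.9,-20.6,0,21],[19.9,-20.6,0,28],[19.9,-20.6,0,32],[19.9,-20.6,0,32]],
  ],
)

```text
time_s: 2.37
tool_pos: [0.4245, -0.1156, 0.2913]
tool_rot: [[0.96, -0.279, 0.006], [-0.279, -0.96, 0.023], [-0.0, -0.024, -1.0]]
force: [-0.8, 0.2, -0.3]
grip_width: -0.0002
finger_force: 0.0
```

```bash
python3 - <<'E'
from h import *
s=get_state(); print(s['time_s'],s['tool_pos'],s['tool_rot'],s['force'],s['grip_width'])
d=snap("scene","s2"); e=snap("top","t2")
a=cv2.resize(np.load('pics/s2.npy')[130:260,290:420],(400,400),interpolation=2);b=cv2.resize(np.load('pics/t2.npy')[160:260,300:400],(400,400),interpolation=2)
cv2.imwrite('pics/c2.png',np.hstack([a,b]))
E
```

```text
2.3667 [ 0.42451694 -0.11563219  0.29129147] [[ 9.60389573e-01 -2.78589268e-01  6.31572070e-03]
 [-2.78660728e-01 -9.60121416e-01  2.26950553e-02]
 [-2.58740141e-04 -2.35560378e-02 -9.99722485e-01]] [-0.76650144  0.21480383 -0.27950293] -0.00023640164891646192
```

View pics/c2.png

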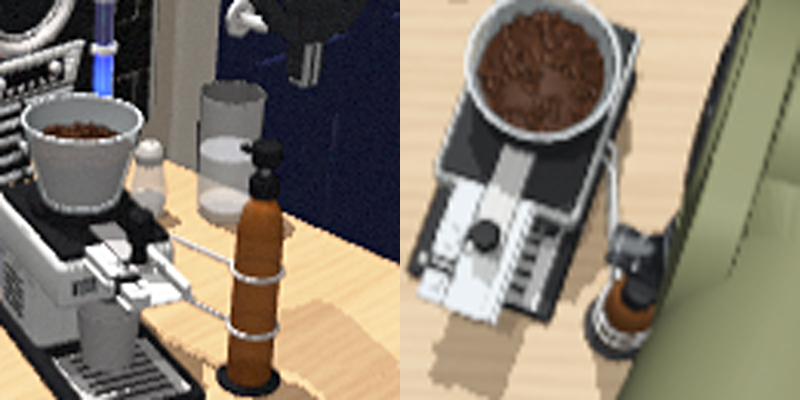

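The arm is still lagging behind the command: the fingers are right of the cap at (305,60) in the left panel, and the cap is at (265,150). I'll let it settle.

Call:
apply_moves(
  motion=[
    [[0,0,0,0],[0,0,0,0],[0,0,0,0]],
  ],
)

```text
time_s: 2.72
tool_pos: [0.4243, -0.1149, 0.2914]
tool_rot: [[0.96, -0.279, 0.007], [-0.279, -0.96, 0.024], [-0.0, -0.025, -1.0]]
force: [-0.8, -0.0, -0.2]
grip_width: -0.0002
finger_force: 0.0
```

Call:
apply_moves(
  motion=[
    [[0,-2.75,0,2],[0,-2.75,0,2],[0,-2.75,0,2],[0,-2.75,0,2]],
  ],
)

```text
time_s: 3.05
tool_pos: [0.4253, -0.1108, 0.292]
tool_rot: [[0.959, -0.284, 0.012], [-0.284, -0.958, 0.044], [-0.002, -0.046, -0.999]]
force: [0.4, 0.4, -0.6]
grip_width: 0.0
finger_force: 0.0
```

```bash
python3 -c "
from h import *
s=get_state(); print(s['joint_pos'],s['qvel'],s['tool_pos'],s['tool_rot'])"
```

```text
[-16.57786964  -0.49029873 -16.61667089  73.96544544   2.61931851
 179.9426855 ] [ 0.07920182  0.06263708 -0.07561418 -0.06215301 -0.04623701 -0.09735971] [ 0.42531899 -0.11083633  0.29202928] [[ 0.95871632 -0.2841314   0.01150469]
 [-0.28435996 -0.95769553  0.04425695]
 [-0.0015568  -0.04570133 -0.99895394]]
```

Joint 6 has hit its 180° limit, which tilted the tool. I'll turn back the other way, since the half-turn gives the same grasp.

Call:
apply_moves(
  motion=[
    [[0,0,0,-7],[0,0,0,-14],[0,0,0,-21],[0,0,0,-28],[0,0,0,-35],[0,0,0,-42],[0,0,0,-49],[0,0,0,-56],[0,0,0,-63],[0,0,0,-70]],
  ],
)

```text
time_s: 3.88
tool_pos: [0.4253, -0.1108, 0.292]
tool_rot: [[0.59, 0.807, 0.011], [0.806, -0.59, 0.044], [0.042, -0.017, -0.999]]
force: [-0.0, -0.0, -0.9]
grip_width: 0.0001
finger_force: 0.0
```

```bash
python3 -c "
from h import *
s=get_state(); print(s['joint_pos'],s['tool_pos'],s['tool_rot'])"
```

```text
[-16.56656486  -0.48953061 -16.62203659  73.9644475    2.61699214
 109.59453507] [ 0.42529883 -0.11075391  0.29198121] [[ 0.58984682  0.80743471  0.01139856]
 [ 0.80639875 -0.58971465  0.04424587]
 [ 0.04244755 -0.01690651 -0.99895564]]
```

The 2.6° tilt lies in the grinder's y–z plane. If I close the fingers along the grinder's x, the pads still meet the knob squarely, so I'll use that yaw (71.8°).

```bash
cat > go.py <<'E'
import sys; from h import *
np.set_printoptions(precision=3,suppress=True)
s=get_state(); R=s['tool_rot']; print(s['time_s'],s['tool_pos'],s['force'],s['grip_width'])
for i in range(1,len(sys.argv)): print(R.T@(np.array(eval(sys.argv[i]))-s['tool_pos'])*100)
print("yaw",np.degrees(np.arctan2(R[1,0],R[0,0])))
E
python3 go.py ".432,-.0884,.260" ".432,-.0884,.2305"  ".432,-.0884,.27"
```

```text
3.8833 [ 0.425 -0.111  0.292] [-0.009 -0.035 -0.891] 8.719671764697732e-05
[ 2.062 -0.723  3.301]
[ 1.937 -0.673  6.248]
[ 2.105 -0.74   2.302]
yaw 53.8160973468841
```

Call:
apply_moves(
  motion=[
    [[2.1,-0.72,2.3,-7],[2.1,-0.72,2.3,-14],[2.1,-0.72,2.3,-18],[2.05,-0.72,3.3,-18],[2.05,-0.72,3.3,-18],[2.05,-0.72,3.3,-18]],
  ],
)

```text
time_s: 4.38
tool_pos: [0.4316, -0.0885, 0.2593]
tool_rot: [[0.319, 0.948, 0.01], [0.947, -0.319, 0.045], [0.045, -0.004, -0.999]]
force: [0.3, 0.7, 0.6]
grip_width: 0.0002
finger_force: 0.0
```

```bash
python3 go.py ".432,-.0884,.245" ".432,-.0884,.240"  ".432,-.0884,.235" ".432,-.0884,.232"; python3 - <<'E'
from h import *
d=snap("scene","s3"); e=snap("top","t3")
a=cv2.resize(np.load('pics/s3.npy')[130:230,320:420],(400,400),interpolation=2);b=cv2.resize(np.load('pics/t3.npy')[180:280,300:400],(400,400),interpolation=2)
cv2.imwrite('pics/c3.png',np.hstack([a,b]))
E
```

```text
4.3833 [ 0.432 -0.089  0.259] [0.281 0.7   0.641] 0.00015455808455229066
[-0.04   0.039  1.432]
[-0.063  0.041  1.932]
[-0.086  0.043  2.431]
[-0.1    0.045  2.731]
yaw 71.35975795729999
```

View pics/c3.png

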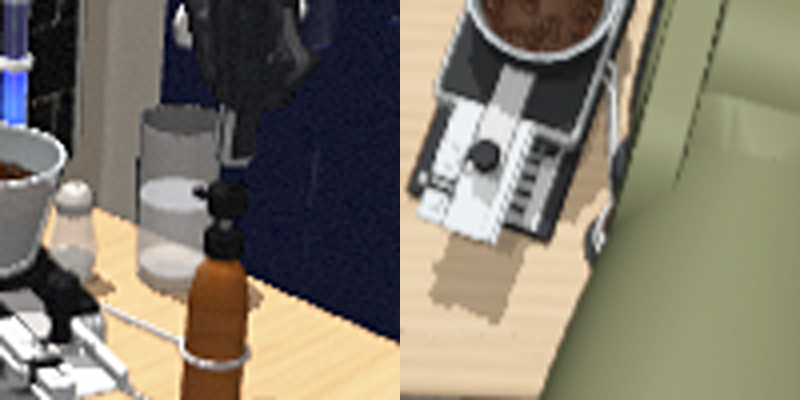

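The fingers (238,163 in the left crop) are just above the cap (228,185), about 2 px too far right. I'll compare this with the projection.

```bash
python3 - <<'E'
from h import *
d=read_camera("scene");s=get_state()
print(proj(d,s['tool_pos']),proj(d,[.432,-.0884,.241]))
P=s['tool_pos'];print(proj(d,P+[.01*.675,.01*.738,0])-proj(d,P))
g=cv2.cvtColor(np.load('pics/s3.npy').astype(np.uint8),6)
for r in range(160,190,2): print(r,g[r,366:392])
E
```

```text
[[377.63850265 170.14343159]] [[377.02989423 176.96955734]]
[[-3.87335616 -0.05571241]]
160 [ 79  80  79  77  75  77  79  75 102  72  91 116  88  17  29  28  28  30
  24  26  23  23  21  23  22  25]
162 [ 80  81  76  74  72  72  76  72 108  43 120 119  52  25  33  30  29  33
  11  23  27  22  21  24  29  27]
164 [116 113 116 105 118 121 120  95 120  47 120 121  29  20  33  30  31  29
  28  25  18  27  26  24  23  19]
166 [123 121 120 118 115 117 116 117  90  67 118 103  21  27  27  31  24  33
  28  21  19  30  25  28  24  20]
168 [122 117 121 115 117 115 117 105  74  96 119  91  16  24  26  21  26  36
  29  18  20  18  26  21  21  22]
170 [120 118 115 114 119 114 116 116  96  79 119 112 107 109 113 111  47  22
  25  31  22  26  27  16  20  24]
172 [119 119 117 112 118 116 116 112  98  18  17  19  17  21  23  24  23  25
  24  20  25  21  28  26  17  26]
174 [136 123 125 111 113 115 116 115  76  19  25  24  22  25  17  24  21  20
  25  24  19  21  17  23  25  25]
176 [200 201 166 138 117 155  52  33  31  33  32  24  19  17  17   7  19  27
  26  25  23  20  20  25  25  13]
178 [197 200  80   0  12  19  20  27  33  35  25  24  24  22  20  22  30  23
  27  28  27  24  26  24  22  24]
180 [197 197 198 184 172 138   0  19  23  17  21  17  18  17  21  18  22  25
  24  15  18  27  17  26  24  25]
182 [182 179 167 159 161 136   6   9  20  19  16  21  18  21  21  17  23  18
  23  25  29  17  28  25  26  22]
184 [140 139 136 135 136 135 116  58  13  27  26  13  15  10  18  25  25  24
  26  22  24  23  26  31  29  28]
186 [142 140 136 140 137 119  78  31  27  75  88  61  13  16  26  20  20  20
  20  23  23  21  20  24  20  21]
188 [138 140 137 137 141  16  27  29  20  19  21  22  26  24  22  23  22  31
  23  23  25  26  15  24  20  28]
```

The projection agrees to under 1 mm, so I can press.

Call:
apply_moves(
  motion=[
    [[-0.05,0,1.2,0],[-0.08,0,1.8,0],[-0.09,0,2.4,0],[-0.09,0,2.6,0],[-0.09,0,2.6,0],[-0.09,0,2.6,0]],
  ],
)

```text
time_s: 5.03
tool_pos: [0.4322, -0.0886, 0.2345]
tool_rot: [[0.318, 0.948, 0.012], [0.947, -0.318, 0.044], [0.045, -0.003, -0.999]]
force: [-0.7, -1.4, 5.5]
grip_width: -0.0001
finger_force: 2.3
```

Call:
apply_moves(
  motion=[
    [[0,0,0.15,0],[-0.01,0,0.3,0],[-0.01,0,0.35,0],[-0.01,0,0.35,0],[-0.01,0,0.35,0]],
  ],
)

```text
time_s: 5.45
tool_pos: [0.4324, -0.0887, 0.2329]
tool_rot: [[0.318, 0.948, 0.013], [0.947, -0.318, 0.043], [0.045, -0.001, -0.999]]
force: [-7.3, -1.4, 19.0]
grip_width: 0.0004
finger_force: 9.5
```

The cap has bottomed out at 19 N, so I'll lift off.

Call:
apply_moves(
  motion=[
    [[0,0,-1,0],[0,0,-3,0],[0,0,-6,0],[0,0,-6,0],[0,0,-6,0],[0,0,-6,0]],
  ],
)

```text
time_s: 5.95
tool_pos: [0.4314, -0.0907, 0.2901]
tool_rot: [[0.317, 0.948, 0.011], [0.947, -0.317, 0.045], [0.046, -0.004, -0.999]]
force: [-0.5, 0.3, -0.0]
grip_width: -0.0001
finger_force: 0.0
```

```bash
python3 go.py ".4729,.0202,.280" ".4729,.0202,.168"
```

```text
5.95 [ 0.431 -0.091  0.29 ] [-0.524  0.345 -0.035] -5.517407145084343e-05
[11.776  0.423  1.551]
[11.261  0.462 12.739]
yaw 71.48072176316057
```

Call:
apply_moves(
  motion=[
    [[4,0.1,0,0],[8,0.3,0.5,0],[11.7,0.42,1.5,0],[11.7,0.42,1.5,0],[11.6,0.43,4,0],[11.6,0.43,4,0],[11.6,0.43,4,0]],
  ],
  grip=0.6,
)

```text
time_s: 6.53
tool_pos: [0.4709, 0.0195, 0.254]
tool_rot: [[0.317, 0.948, 0.007], [0.947, -0.317, 0.044], [0.044, -0.008, -0.999]]
force: [-0.1, 0.2, -0.2]
grip_width: 0.0511
finger_force: 0.0
```

```bash
python3 go.py ".4729,.0202,.22" ".4729,.0202,.168"; python3 - <<'E'
from h import *
d=snap("scene","s4"); e=snap("top","t4"); print(proj(d,[.4729,.0202,.196]),proj(d,get_state()['tool_pos']))
a=cv2.resize(np.load('pics/s4.npy')[140:240,280:380],(450,450),interpolation=2);b=cv2.resize(np.load('pics/t4.npy')[180:260,290:350],(337,450),interpolation=2)
cv2.imwrite('pics/c4.png',np.hstack([a,b]))
E
```

```text
6.5333 [0.471 0.02  0.254] [-0.108  0.246 -0.244] 0.05109369151583369
[-0.02   0.193  3.399]
[-0.25   0.234  8.594]
yaw 71.48799755272925
[[335.60797123 199.33252668]] [[336.90100224 177.981     ]]
```

View pics/c4.png

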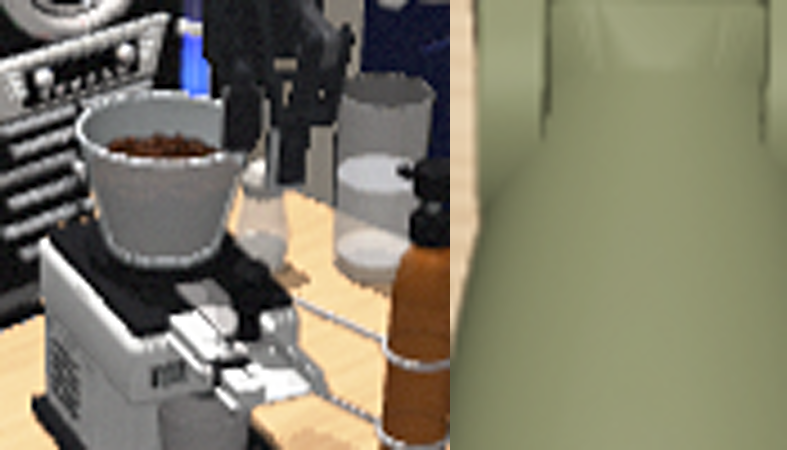

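The cap is back up at (432,185), and the two fingers (240 and 290 in the crop) straddle the knob's line. I'll descend.

Call:
apply_moves(
  motion=[
    [[-0.02,0.19,0,0],[-0.02,0.19,2.5,0],[-0.1,0.2,5,0],[-0.18,0.22,7,0],[-0.24,0.23,8.5,0],[-0.24,0.23,8.5,0],[-0.24,0.23,8.5,0]],
  ],
)

```text
time_s: 7.22
tool_pos: [0.4751, 0.0198, 0.1711]
tool_rot: [[0.318, 0.948, 0.011], [0.947, -0.318, 0.044], [0.046, -0.004, -0.999]]
force: [-0.5, 0.3, 0.4]
grip_width: 0.051
finger_force: 0.0
```

Call:
apply_moves(
  motion=[
    [[0,0,0,0],[0,0,0,0],[0,0,0,0],[0,0,0,0],[0,0,0,0],[0,0,0,0]],
  ],
  grip=0,
  newtons=50,
)

```text
time_s: 7.72
tool_pos: [0.4751, 0.0205, 0.1725]
tool_rot: [[0.317, 0.948, 0.012], [0.947, -0.317, 0.045], [0.047, -0.003, -0.999]]
force: [-4.7, 0.5, 8.0]
grip_width: 0.0207
finger_force: 49.0
```

```bash
python3 go.py; python3 - <<'E'
from h import *
d=snap("scene","s5"); print(get_state()['finger_force'])
# motion of rider/pointer region vs before
a=np.load('pics/s5.npy'); cv2.imwrite('pics/c5.png',np.hstack([cv2.resize(x[190:240,305:355],(400,400),interpolation=2) for x in (np.load('pics/scene0.npy'),a)]))
E
```

```text
7.7167 [0.475 0.02  0.172] [-4.651  0.475  8.   ] 0.020716201612821585
yaw 71.48937565935594
49.026935384608805
```

View pics/c5.png

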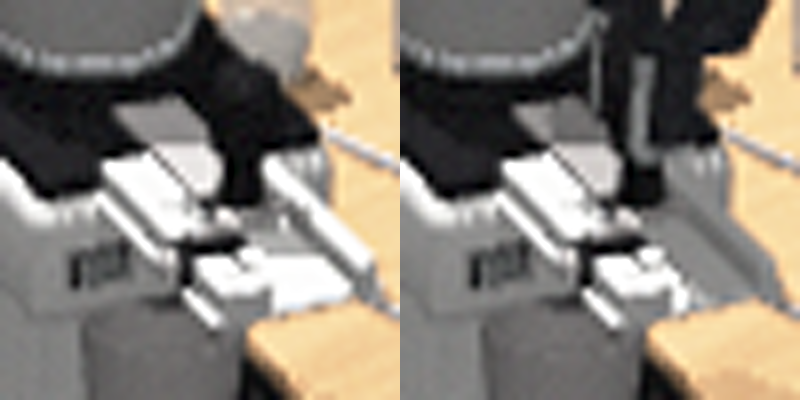

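The knob is gripped (49 N), and the rider and pointer look unchanged (bar near (210,240), knob foot near (640,185)). Pulling is almost purely tool -y, so I'll do 20 mm first and check.

Call:
apply_moves(
  motion=[
    [[0,-0.3,0,0],[0,-0.6,0,0],[0,-0.9,0,0],[0,-1.2,0,0],[0,-1.5,0,0],[0,-1.8,0,0],[0,-2,0,0],[0,-2,0,0],[0,-2,0,0]],
  ],
)

```text
time_s: 8.52
tool_pos: [0.4587, 0.0257, 0.1726]
tool_rot: [[0.317, 0.948, 0.017], [0.947, -0.318, 0.042], [0.046, 0.003, -0.999]]
force: [5.1, -3.8, 3.1]
grip_width: 0.0206
finger_force: 49.4
```

```bash
cat > chk.py <<'E'
import sys; from h import *
np.set_printoptions(precision=4,suppress=True)
s=get_state(); g=np.array([.950,-.312,0]); o=np.array([.4751,.0205,.1725])
print(s['tool_pos'],"pulled",-(s['tool_pos']-o)@g,"side",(s['tool_pos']-o)@[.312,.95,0],"F",s['force']@g,s['force'],s['grip_width'],s['finger_force'])
n=sys.argv[1]; snap("scene",n)
cv2.imwrite(f'pics/z{n}.png',np.hstack([cv2.resize(np.load(f'pics/{x}.npy')[190:240,305:355],(400,400),interpolation=2) for x in ('s5',n)]))
E
python3 chk.py s6
```

```text
[0.4587 0.0257 0.1726] pulled 0.017194751809324588 side -0.00012947910984668828 F 6.0568963921910965 [ 5.1293 -3.795   3.111 ] 0.020615330418113406 49.36897482722998
```

Call:
apply_moves(
  motion=[
    [[0,-0.3,0,0],[0,-0.6,0,0],[0,-0.6,0,0],[0,-0.6,0,0]],
  ],
)

```text
time_s: 8.9
tool_pos: [0.4532, 0.0275, 0.1725]
tool_rot: [[0.317, 0.948, 0.017], [0.947, -0.318, 0.042], [0.045, 0.003, -0.999]]
force: [6.4, -4.2, 3.7]
grip_width: 0.0206
finger_force: 49.3
```

```bash
python3 chk.py s7; python3 - <<'E'
from rect import *
p=np.array([.5726,-.0125,-.3174])
xs=np.arange(-.165,-.0849,.001)
ims={n:cv2.cvtColor(np.load(f'pics/{n}.npy').astype(np.uint8),6).astype(np.float32) for n in('scene0','s5','s6','s7')}
for y in (-.004,0.002,.008,.012,.016,.022):
    print('y',y)
    for n,g in ims.items():
        r=rect(S,g,p,.157,xs,np.arange(y-.001,y+.0011,.0005)).mean(1); print(n,(r/10).astype(int))
E
```

```text
[0.4532 0.0275 0.1725] pulled 0.022948914463218725 side -0.00015757557949749672 F 7.406751647257238 [ 6.404  -4.2401  3.6977] 0.020561925920200202 49.32299760170281
y -0.004
scene0 [13 13 13 14 13 13 12 13 13 14 13 12 12 12 12 12 12 12 12 12 12 11 11 11
 11 11 11 10 10 10 11 11 10 10 11 12 13 13 13 12 12 12 13 13 13 13 12 11
 11 10  9  9  8  7  6  5  4  3  3  2  2  1  1  1  1  1  1  1  1  1  1  1
  1  1  1  1  1  1  1  1  2]
s5 [10 10 10 10 11 10 10 11 11 11 10 10 10 10 10 10 10 10 10 10 10 10 10 10
 10 10 10 10 10 10 10 10 10 10 10 10 10 11 11 11 11 11 11 11 11 11 10 10
  9  9  8  7  6  5  5  4  3  3  2  2  2  2  1  1  1  1  1  1  1  2  3  3
  4  4  4  5  5  5  4  4  4]
s6 [10 10 10 11 10 10 10 10 10 11 10 10 10 10 10 10 10 10 10 10 11 11 11 11
 11 11 11 11 11 10 10  9  8  8  7  6  6  5  4  3  3  2  2  1  1  1  1  1
  1  1  1  1  2  3  3  4  4  4  4  4  4  4  4  4  4  4  4  3  2  2  2  3
  4  4  5  7  9 11 14 16 17]
s7 [10 10 10 10 10 10 10 10 10 11 10 10 10 11 11 11 11 11 11 11 11 11 11 10
 10  9  9  8  7  7  6  5  4  3  2  2  1  1  1  1  1  1  1  1  1  1  2  3
  3  4  4  4  4  4  
[... 4461 characters left out ...]
21 21 19 17 15 13 10  7
  4  3  2  1  2  3  4  5  6  8  9 10 12 13 14 15 15 15 15 15 15 16 16 17
 18 19 20 19 18 17 16 15 15 16 16 18 19 21 22 23 23 24 24 24 23 23 23 24
 24 24 24 23 23 23 24 24 24]
s6 [21 23 23 24 24 24 24 23 22 21 20 19 18 17 17 18 18 18 17 15 13 11  9  6
  4  3  2  1  1  3  4  5  6  8  9 10 12 13 14 15 15 14 14 14 13 14 15 16
 17 17 17 17 16 15 15 14 14 15 16 17 19 21 23 24 24 24 24 25 24 24 24 24
 24 24 24 24 24 24 24 24 24]
s7 [19 20 22 23 24 24 24 23 21 20 19 18 17 17 17 17 18 18 17 15 13 11  9  6
  4  3  2  1  1  3  4  5  6  8  9 10 12 13 14 15 15 14 14 14 13 14 15 16
 18 19 20 19 18 17 17 16 16 17 18 19 20 22 23 24 24 25 25 25 24 24 24 24
 24 24 24 24 24 24 24 24 24]
```

Tracking the knob foot gives 22.8 mm against 22.95 mm from the arm's own pose, so there is no slip. About 2 mm remains.

Call:
apply_moves(
  motion=[
    [[0,-0.1,0,0],[0,-0.19,0,0],[0,-0.19,0,0],[0,-0.19,0,0],[0,-0.19,0,0],[0,-0.19,0,0]],
  ],
)

```text
time_s: 9.55
tool_pos: [0.4517, 0.028, 0.1725]
tool_rot: [[0.318, 0.948, 0.018], [0.947, -0.318, 0.042], [0.045, 0.003, -0.999]]
force: [6.3, -5.0, 2.5]
grip_width: 0.021
finger_force: 49.3
```

```bash
python3 chk.py s8
```

```text
[0.4517 0.028  0.1725] pulled 0.024572455400722087 side -0.00017756102237830046 F 7.506115633734795 [ 6.2556 -5.0107  2.5366] 0.02103736686078978 49.30527647025883
```

View pics/zs8.png

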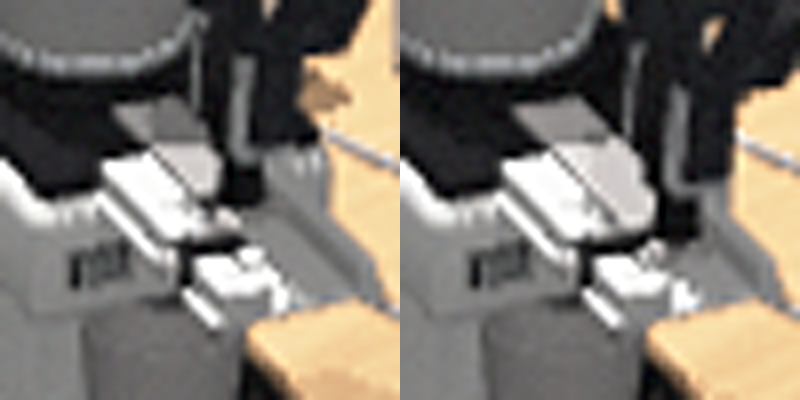

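The rider hasn't moved, and the knob's foot at (670,215) now stands level with it, at 24.6 mm. I'll trim 0.3 mm, hold, and hand in.

Call:
apply_moves(
  motion=[
    [[0,-0.03,0,0],[0,-0.03,0,0],[0,-0.03,0,0],[0,-0.03,0,0],[0,-0.03,0,0],[0,-0.03,0,0]],
  ],
)

```text
time_s: 10.1
tool_pos: [0.4515, 0.0281, 0.1725]
tool_rot: [[0.318, 0.948, 0.018], [0.947, -0.318, 0.042], [0.045, 0.004, -0.999]]
force: [6.1, -4.9, 1.7]
grip_width: 0.0208
finger_force: 49.3
```

```bash
python3 chk.py s9; python3 -c "from cell import *; print(close_job())"
```

```text
[0.4515 0.0281 0.1725] pulled 0.024793960023705614 side -0.0001905269805056833 F 7.305779816317548 [ 6.0698 -4.9341  1.6564] 0.02079546603117767 49.2579056834802
the job is handed in; nothing more can be done
None
```

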